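# Clear the drilled plate into the chute

## Task

Draw the steel shutter of the parts chute fully open, then slide the big hex nut and the angle bracket along the drilled plate, without picking them up, and push each off the plate's edge so that it drops through the chute mouth into the catch tray at the chute's foot. Then push the shutter fully closed again. Leave the standing bolt, the spacer and the small nut on the plate, and the gear in its tray, just where they are.

Things in the scene. Friction and masses are not known exactly. Their poses are not given: they have to be found in the camera images.
- plate: Raised drilled steel plate, 280 (its x) x 240 (its y) mm and 20 thick, fixed on two blue beams. Origin on the table under its centre; its flat top is at z = 160 mm, so its ledges are at its own x = +-140 and y = +-120. Small dark spots on it are drilled holes, flush.
- chute: Sheet-metal parts chute, fixed, standing along the plate's +y or -y edge, axes parallel to the plate's. Origin on the table below the centre of its mouth. Inside, a slippery slope runs down towards its +x into a catch tray from x = +60 to +190, under a clear cover at z = 130. Towards -x two rails (to x = -190) carry the shutter.
- mouth (a point): Centre of the chute's mouth, at z = 130 mm: a rectangular opening 120 (chute's x) x 105 (y) mm. Its rails top out at z = 137, just below the plate; its inner side lies 2 to 3 mm under the plate's edge.
- shutter (a joint): Opening of the flat steel shutter that covers the mouth, in m: 0 closed, 0.115 fully open. It slides in the chute's -x direction (towards the robot) as it opens, stiff with about 1.5 N of friction, and stays where it is left.
- shutter_tab (a point): Point on the shutter's upright tab, at z = 188, where it may be gripped or pushed. The tab is 12 mm thick (chute's x), 40 wide (y) and stands from z = 133 to 198; it moves with the shutter.
- bignut_mid (a point): Centre of the big hex nut: steel, 42 mm across the flats, 48 over the corners, 26 high, 0.2 kg, lying flat on the plate.
- bracket_mid (a point): Centre (half-way up) of the steel angle bracket: base 50 (its x) x 40 (its y) x 8 mm lying flat, with an 8 mm upright leg, 38 high overall, along its -x edge. 0.18 kg. Centre of mass about 8 mm from this point towards the leg.
- bolt: Flange bolt standing on its head on the plate: flange 26 mm across, 58 high. Origin under its centre. Stays there.
- spacer: Plain steel spacer, a cylinder 26 mm across and 36 high standing on the plate. Origin under its centre. Stays there.
- smallnut: Small hex nut, 24 mm across the flats, 16 high, on the plate. Origin under its centre. Stays there.
- gear: Dark gear, 50 mm across and 12 thick, lying in the shallow aluminium tray (170 x 100 x 45) on the table at the plate's other long edge. Stays there.
Mind the look-alikes: they are no part of the job. What is shaped like the part that bears bignut_mid but brown is not meant. Leave any purple look-alike of the part that bears bracket_mid alone.

How it is judged (in metres and radians):
On the way, in this order (a step that is already met when the one before it is completed fails the run):
1. the shutter has been drawn fully open (joint over 0.10) (value of joint shutter above 0.1 m), for 0.1 s.
2. the big nut and the bracket both lie in the catch tray (x of bignut_mid in the frame of chute between 0.05 and 0.195 m and height (world z) of each of bignut_mid, bracket_mid below 0.1 m and x of bracket_mid in the frame of chute between 0.05 and 0.195 m), for 0.2 s.
At the end, for the whole second after the job is handed in: The big nut and the bracket are at rest inside the catch tray (centres 50 to 195 mm towards +x from the chute's origin, between its side walls and below z = 100 mm), and the shutter is closed to within 8 mm (all of step 2 and value of joint shutter below 0.008 m and y of bignut_mid in the frame of chute between -0.055 and 0.055 m and y of bracket_mid in the frame of chute between -0.055 and 0.055 m and linear speed of each of bignut, bracket below 0.02 m/s); the robot touches nothing.
It fails at once if the big nut or the bracket is picked up (centre raised more than 30 mm over its place on the plate) (height (world z) of bignut_mid above 0.203 m or height (world z) of bracket_mid above 0.209 m).
It fails at once if the bolt, the spacer, the small nut or the gear is moved by more than 15 mm (distance of any of bolt, spacer, smallnut, gear from where it was at the start of the episode above 0.015 m).
It fails at once if the bolt or the spacer is tipped (angle between any of bolt, spacer's own z axis and vertical above 0.4 rad).
It also fails if it takes over 72 s, if anything falls off the work surface, if the arm or the gripper's body presses on something with over 40 N, if the wrist force passes 120 N, or if a joint passes its speed limit or range.

## Robot

A 6-joint arm with a two-finger parallel gripper is mounted at the origin on the work surface. World frame = base frame: x ahead of the robot, y to its left, z up, the work surface at z = 0. Lengths are in m, angles in degrees, forces in N, time in s.
With the tool pointing down it reaches from about 0.4 to 0.825 m from the base axis. Payload 7 kg.
Tool frame: the origin (TCP) lies on the centre line of the jaws, within the pads' length; the fingertips stand 19 mm ahead of it and the grasp point (between the pads) is the TCP; z points along the fingers, y is the line along which they close (so a half turn about z gives the same grasp; the last joint's range is limited). The gripper opens to 88 mm and grips with 3 to 60 N. Pads are 19 mm wide; open, the fingers measure 130 mm over their backs; the gripper's body (78 mm by 193 mm) begins 47 mm behind the grasp point.
Start: joints at [-55.514, 20.546, 0.682, 0, -70.136, -16.507], TCP at [0.208, -0.642, 0.246] pointing down, gripper open.
Joint ranges: [-176.03, 176.03], [-82.01, 121.73], [-58.28, 71.71], [-173.87, 95.51], [-174.79, -0.11], [-173.66, 173.66]. Speed limits (degrees/s): [136.94, 136.94, 172.46, 180, 180, 180].

## Interface

Orientations are given as [roll, pitch, yaw] about the fixed x, y, z axes, in that order (R = Rz(yaw) Ry(pitch) Rx(roll)).
In Python, from plant import get_state, capture, close_job gives the robot as it stands.
- The arm moves only by the tool apply_moves, never from a script. Its argument "targets" is a list of rows, each a list of 7 numbers: the opening, from 0 (shut) to 1 (fully open), then the shift along the tool's x, y, z normalised to -1 to 1, where 1 is 1000 mm, then the turn, a rotation vector about the tool's x, y, z normalised to -1 to 1, where 1 is 90 degrees. In form: [[claw, tx, ty, tz, ax, ay, az], ...]. A call has 1 to 20 rows; each row shifts and turns the commanded pose from where the row before left it, along the tool's axes as they then stand; what a row does not reach is not made up. A row lasts 1/12 s, in which the tool goes at most 41.7 mm and 7.16 degrees, less where a joint would pass 70% of its speed; a pose out of reach is approached as far as the arm can. A call with a number of a shift or a turn outside -1 to 1 is refused whole. A call with a gripper value outside its range is refused whole. The fingers move at their own pace and stop on an object; "newtons" is the grip in N (left out, the last holds). Time passes only in rows, so rows that do not move let the fingers close. It gives the time, the measured TCP pose, the force, the opening and the grip force at its end, in the units of the state.
- get_state(): the state, without advancing time (a new reading comes with each control period).
- capture(name): name is "side" or "top"; returns a dict with "frame" (420x560x3 uint8, red, green, blue), "range_z" (420x560 float32, m along the optical axis (not along the pixel's ray), 0 where there is no reading), "camera_matrix" (3x3 intrinsics, pixels), "T" (4x4, takes a point from camera to world coordinates). Camera axes: x right, y down, z forward; pixel columns grow to the right and rows downward; lengths in m; the calibration is good to about 2 mm. A picture is of the moment at which its call begins.
- close_job(): hands the job in; it is judged then, once.
The state is a dict: "time_s": time; "joints": joint angles; "qd": joint speeds; "joint_torque": joint torques, N m; "tcp_pos": TCP position; "eef_rot": TCP orientation; "contact_force": force on the tool from outside, world axes, zero at the start; "moment": the same for the moment, N m; "gripper_width": finger opening in m; "gripper_force": force on a finger pad.
Only numpy, scipy, OpenCV 4.12 (cv2) and the standard library are available. Lean on these libraries where they do the work, as an engineer would, in place of code of your own. Each camera call takes 0.05 s, during which the arm holds its last target. There are 200 camera calls.

## Working session

There is one attempt and no reset: what is moved stays moved. The work goes in short steps, Python scripts to look and compute and a tool call to move; the robot and the scene stay as the last step left them, time stands still between calls to the robot, and variables do not carry over. Pictures are saved under pics/ and viewed, at most 10 in all, crops included, and the job is handed in when it is done.

Besides the shell and the picture viewer there is one more tool, called after "Call:" as name(argument=value, ...), one argument or row to a line, values as JSON. apply_moves: Moves the arm, as the interface text tells. Scaled input: -1 to 1 covers 1000 mm each way for a shift and 90 degrees each way for a turn. Its arguments: {"type":"object","properties":{"targets":{"type":"array","items":{"type":"array","items":{"type":"number"}}},"newtons":{"type":"number"}},"required":["targets"]}

```bash
mkdir -p pics; python3 - <<'E'
from plant import get_state,capture
import cv2,numpy as np
print(get_state())
for n in("top","side"):
    c=capture(n); np.savez(f"{n}0.npz",**c); cv2.imwrite(f"pics/{n}0.png",c["frame"][:,:,::-1]); print(c["camera_matrix"],c["T"])
E
```

```text
{'time_s': 0.0, 'joints': array([-5.55149081e+01,  2.05921535e+01,  6.34056221e-01, -2.04667437e-02,
       -7.01359577e+01, -1.65065973e+01]), 'qd': array([ 0.05738755,  0.01236948,  0.0334572 , -0.01817468, -0.06502708,
       -0.01175344]), 'joint_torque': array([ 1.29330406e-04, -5.82717454e+01,  2.93064559e+01,  6.99774563e+00,
        6.90743953e-03, -1.82547210e-04]), 'tcp_pos': array([ 0.20818004, -0.64161415,  0.24461561]), 'eef_rot': array([ 1.79904354e+02, -8.27905308e-03, -1.62028469e+02]), 'contact_force': array([0.11538917, 0.4608599 , 0.47079669]), 'moment': array([-0.02593718,  0.05333946,  0.00467522]), 'gripper_force': 0.0, 'gripper_width': 0.08766437378121592}
[[437.55189533   0.         274.8954598 ]
 [  0.         437.55189533 213.3647812 ]
 [  0.           0.           1.        ]] [[ 2.99762562e-02 -9.92883244e-01  1.15257488e-01  4.56055099e-01]
 [-9.99510820e-01 -2.87462374e-02  1.23196768e-02 -5.88909816e-04]
 [-8.91878153e-03 -1.15570404e-01 -9.93259250e-01  1.02466669e+00]
 [ 0.00000000e+00  0.00000000e+00  0.00000000e+00  1.00000000e+00]]
[[384.91290061   0.         275.33545561]
 [  0.         384.91290061 212.45397413]
 [  0.           0.           1.        ]] [[ 0.94911049  0.25751317 -0.18131809  0.68755299]
 [ 0.31493282 -0.7713173   0.55307046 -0.34170961]
 [ 0.00256915 -0.58202799 -0.81316469  0.6694519 ]
 [ 0.          0.          0.          1.        ]]
```

View pics/top0.png

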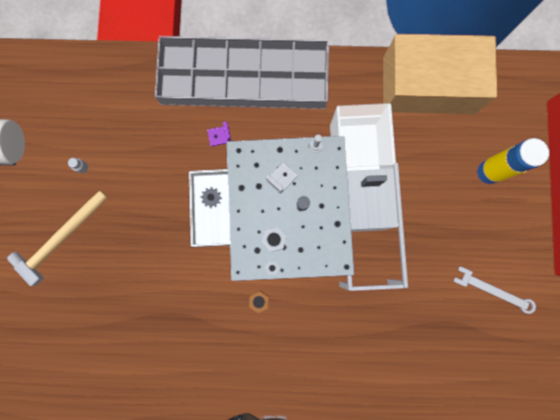

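View pics/side0.png

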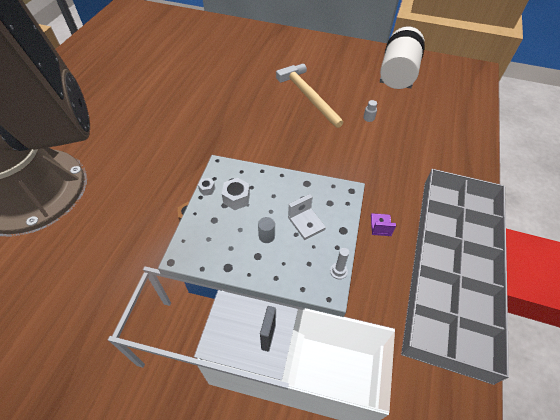

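The top view shows the plate at px (228-352, 137-280). The chute is on its right, the -y side, with the tab at (373,181) and its tray towards +x. The big nut is at (274,239), bracket (283,177), spacer (303,203), bolt (317,142), small nut (272,268).

```bash
cat > h.py <<'E'
import numpy as np,cv2
def cloud(c):
    z=c["range_z"]; K=c["camera_matrix"]; v,u=np.indices(z.shape)
    p=np.stack([(u-K[0,2])/K[0,0]*z,(v-K[1,2])/K[1,1]*z,z],-1)
    return p@c["T"][:3,:3].T+c["T"][:3,3]
def comps(P,m,mn=12):
    n,l,s,_=cv2.connectedComponentsWithStats(m.astype(np.uint8))
    for i in range(1,n):
        if s[i,4]<mn: continue
        q=P[l==i]; r=cv2.minAreaRect((q[:,:2]*1000).astype(np.float32))
        print(s[i].tolist(),"mean",q.mean(0).round(4),"zmax",np.percentile(q[:,2],95).round(3),"rect",np.round(r[0],1),np.round(r[1],1),round(r[2],1))
E
python3 - <<'E'
from h import *
for n in("top","side"):
    c=np.load(n+"0.npz"); P=cloud(c); Z=P[...,2]
    R=(P[...,0]>.25)&(P[...,0]<.75)&(P[...,1]>-.35)&(P[...,1]<.15)
    print(n,"plate"); comps(P,R&(abs(Z-.16)<.006),300)
    print("objs"); comps(P,R&(Z>.1675)&(Z<.24))
    print("tab/low"); comps(P,R&(Z>.126)&(Z<.15),80)
E
python3 - <<'E'
import cv2
a=cv2.imread("pics/top0.png")[125:295,220:420]
cv2.imwrite("pics/crop.png",cv2.resize(a,(700,595),interpolation=cv2.INTER_CUBIC))
E
```

```text
top plate
[226, 136, 128, 145, 15338] mean [ 0.5677 -0.0173  0.1602] zmax 0.163 rect [571.1 -16.4] [280.7 240.5] 4.4
objs
[311, 135, 10, 16, 116] mean [ 0.6927 -0.0659  0.1952] zmax 0.22 rect [693.8 -66.7] [18.4 16.5] 86.1
[265, 163, 32, 30, 380] mean [0.6243 0.0017 0.177 ] zmax 0.199 rect [ 6.272e+02 -2.000e-01] [39.7 50. ] 48.3
[363, 175, 24, 10, 195] mean [ 0.6243 -0.1803  0.1926] zmax 0.2 rect [ 626.  -181.5] [12.4 39.6] 4.3
[296, 196, 14, 15, 163] mean [ 0.5742 -0.0424  0.1941] zmax 0.198 rect [575.  -42.6] [24.7 24.7] 2.8
[261, 228, 25, 24, 421] mean [0.5032 0.0116 0.1863] zmax 0.189 rect [503.   11.9] [41.8 46.8] 73.2
[265, 262, 14, 13, 137] mean [0.4486 0.0137 0.1765] zmax 0.179 rect [448.5  13.3] [23. 25.] 1.6
tab/low
[338, 126, 69, 164, 5229] mean [ 0.624  -0.1894  0.1324] zmax 0.137 rect [ 583.  -186.9] [340.9 118.1] 4.0
side plate
[158, 155, 207, 159, 19858] mean [ 0.5762 -0.0342  0.1592] zmax 0.161 rect [570.2 -15.6] [280.  241.6] 4.4
objs
[198, 178, 17, 15, 182] mean [0.4494 0.0123 0.1744] zmax 0.177 rect [448.1  13.9] [24.1 27.2] 62.5
[222, 178, 28, 29, 630] mean [0.50
[... 377 characters left out ...]
8, 16] mean [ 0.6118 -0.0054  0.1681] zmax 0.169 rect [612.2  -5.1] [12.5  7.2] 71.7
[298, 217, 8, 9, 25] mean [ 0.6204 -0.0031  0.168 ] zmax 0.168 rect [620.7  -2.3] [17.  8.] 83.2
[308, 222, 8, 10, 23] mean [ 0.6374 -0.0083  0.168 ] zmax 0.169 rect [637.5  -9.1] [10. 17.] 28.5
[301, 230, 7, 7, 17] mean [ 0.6304 -0.0232  0.1681] zmax 0.169 rect [630.5 -24.6] [ 9.  11.1] 31.5
[333, 248, 16, 27, 281] mean [ 0.6949 -0.0697  0.1939] zmax 0.218 rect [694.4 -68.1] [16.3 19. ] 76.9
[260, 306, 16, 38, 405] mean [ 0.6268 -0.1854  0.193 ] zmax 0.198 rect [ 625.7 -182.2] [12.2 39.8] 4.5
tab/low
[108, 266, 257, 138, 13323] mean [ 0.6287 -0.1863  0.1317] zmax 0.137 rect [ 582.7 -186.1] [342.7 117.5] 4.1
```

View pics/crop.png

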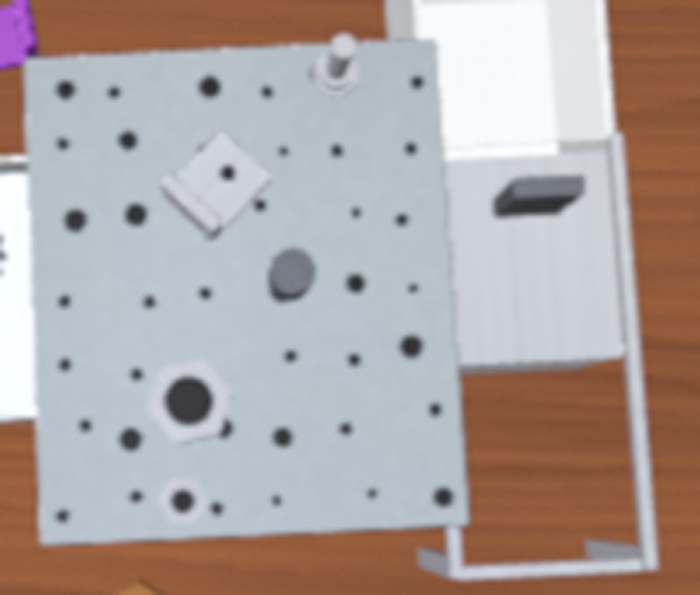

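The crop confirms the layout. The bracket's leg faces lower left (plate -x/+y), and the spacer stands between the nut and the chute mouth.

```bash
cat > d.py <<'E'
# usage: d.py px py z plateyaw ; target in plate frame (mm), tool yaw in plate frame (deg); gives turn first, then tool shift
import sys,numpy as np
from scipy.spatial.transform import Rotation as R
from plant import get_state
Y=4.3; C=np.array([570.7,-16.0]); c,s_=np.cos(np.radians(Y)),np.sin(np.radians(Y)); M=np.array([[c,-s_],[s_,c]])
s=get_state(); p=s["tcp_pos"]*1000; yaw=s["eef_rot"][2]
q=M.T@(p[:2]-C)
print("t",round(s["time_s"],2),"plate xy",q.round(1),"z",round(p[2],1),"plate yaw",round(yaw-Y,2),"F",s["contact_force"].round(1),"w",round(s["gripper_width"],4),"rpy",s["eef_rot"].round(2))
a=list(map(float,sys.argv[1:]))
if a:
    w=np.r_[C+M@a[:2],a[2]]-p; y2=np.radians(a[3]+Y)
    print("turn az",round(-((a[3]+Y-yaw+180)%360-180)/90,4),"then shift",
      np.round([w[0]*np.cos(y2)+w[1]*np.sin(y2),w[0]*np.sin(y2)-w[1]*np.cos(y2),-w[2]],1)/1000)
E
python3 - <<'E'
from h import *
c=np.load("top0.npz"); K=c["camera_matrix"];T=c["T"]
a=np.radians(4.3);M=np.array([[np.cos(a),-np.sin(a)],[np.sin(a),np.cos(a)]])
for n,u,v,z in[("shut -x",374,229.3,.131),("shut +x",366,169.3,.131),("rail end",376,289,.137),("tray end",365,105,.13)]:
    r=T[:3,:3]@np.array([(u-K[0,2])/K[0,0],(v-K[1,2])/K[1,1],1]); p=T[:3,3]+r*(z-T[2,3])/r[2]
    print(n,(M.T@(p[:2]-[.5707,-.016])).round(4))
E
python3 d.py 42.7 -169.7 246 -90
```

```text
shut -x [-0.051  -0.1736]
shut +x [ 0.0744 -0.1659]
rail end [-0.1709 -0.1677]
tray end [ 0.213  -0.1736]
t 0.1 plate xy [-408.4 -596.7] z 244.7 plate yaw -166.33 F [0.6 0.3 0. ] w 0.0876 rpy [ 1.7991e+02 -1.0000e-02 -1.6203e+02]
turn az -0.8481 then shift [-0.427  -0.4511 -0.0013]
```

Call:
apply_moves(
  targets=[
    [1,0,0,0,0,0,-0.077],
    [1,0,0,0,0,0,-0.077],
    [1,0,0,0,0,0,-0.077],
    [1,0,0,0,0,0,-0.077],
    [1,0,0,0,0,0,-0.077],
    [1,0,0,0,0,0,-0.077],
    [1,0,0,0,0,0,-0.077],
    [1,0,0,0,0,0,-0.077],
    [1,0,0,0,0,0,-0.077],
    [1,0,0,0,0,0,-0.077],
    [1,0,0,0,0,0,-0.078],
    [1,-0.0267,-0.0282,0,0,0,0],
    [1,-0.0267,-0.0282,0,0,0,0],
    [1,-0.0267,-0.0282,0,0,0,0],
    [1,-0.0267,-0.0282,0,0,0,0],
    [1,-0.0267,-0.0282,0,0,0,0],
    [1,-0.0267,-0.0282,0,0,0,0],
    [1,-0.0267,-0.0282,0,0,0,0],
    [1,-0.0267,-0.0282,0,0,0,0],
    [1,-0.0267,-0.0282,0,0,0,0],
  ],
)

```text
time_s: 1.77
tcp_pos: [0.4442, -0.3816, 0.2454]
eef_rot: [180.0, 0.0, -85.7]
contact_force: [0.4, -0.2, 0.3]
gripper_width: 0.0882
gripper_force: 0.0
```

Call:
apply_moves(
  targets=[
    [1,-0.0267,-0.0282,0,0,0,0],
    [1,-0.0267,-0.0282,0,0,0,0],
    [1,-0.0267,-0.0282,0,0,0,0],
    [1,-0.0267,-0.0282,0,0,0,0],
    [1,-0.0267,-0.0282,0,0,0,0],
    [1,-0.0267,-0.0282,0,0,0,0],
    [1,-0.0267,-0.0282,0,0,0,0],
    [1,0,0,0,0,0,0],
    [1,0,0,0,0,0,0],
  ],
)

```text
time_s: 2.52
tcp_pos: [0.6271, -0.1802, 0.2443]
eef_rot: [179.9, 0.0, -85.5]
contact_force: [-0.5, -0.6, -0.7]
gripper_width: 0.0875
gripper_force: 0.0
```

```bash
python3 d.py 42.7 -169.7 188 -90
```

```text
t 2.52 plate xy [  44. -168.] z 244.3 plate yaw -89.84 F [-0.5 -0.6 -0.7] w 0.0875 rpy [ 1.799e+02  2.000e-02 -8.554e+01]
turn az 0.0018 then shift [0.0017 0.0013 0.0563]
```

Call:
apply_moves(
  targets=[
    [1,0.0005,0.0,0.028,0,0,0],
    [1,0.0005,0.001,0.028,0,0,0],
    [0,0,0,0,0,0,0],
    [0,0,0,0,0,0,0],
    [0,0,0,0,0,0,0],
    [0,0,0,0,0,0,0],
    [0,0,0,0,0,0,0],
    [0,0,0,0,0,0,0],
    [0,0,0,0,0,0,0],
    [0,0,0,0,0,0,0],
  ],
  newtons=20,
)

```text
time_s: 3.35
tcp_pos: [0.6255, -0.1833, 0.1901]
eef_rot: [-180.0, -0.0, -85.7]
contact_force: [0.5, -0.1, -0.6]
gripper_width: 0.0398
gripper_force: 0.0
```

Call:
apply_moves(
  targets=[
    [0,0,0.01,0,0,0,0],
    [0,0,0.015,0,0,0,0],
    [0,0,0.015,0,0,0,0],
    [0,0,0.015,0,0,0,0],
    [0,0,0.015,0,0,0,0],
    [0,0,0.015,0,0,0,0],
    [0,0,0.015,0,0,0,0],
    [0,0,0.01,0,0,0,0],
    [0,0,0.005,0,0,0,0],
    [0,0,0,0,0,0,0],
    [0,0,0,0,0,0,0],
  ],
)

```text
time_s: 4.27
tcp_pos: [0.5195, -0.1911, 0.1911]
eef_rot: [-178.9, -0.1, -85.6]
contact_force: [31.3, -1.9, -18.6]
gripper_width: 0.012
gripper_force: 20.0
```

```bash
python3 d.py 43.5 27.3 244 -139.3
```

```text
t 4.27 plate xy [ -64.2 -170.8] z 191.1 plate yaw -89.9 F [ 31.3  -1.9 -18.6] w 0.012 rpy [-1.7895e+02 -9.0000e-02 -8.5600e+01]
turn az 0.5489 then shift [-0.2108  0.0799 -0.0529]
```

Call:
apply_moves(
  targets=[
    [0,0,-0.004,0,0,0,0],
    [1,0,0,0,0,0,0],
    [1,0,0,0,0,0,0],
    [1,0,0,0,0,0,0],
    [1,0,0,0,0,0,0],
  ],
)

```text
time_s: 4.68
tcp_pos: [0.5137, -0.1916, 0.1894]
eef_rot: [179.9, 0.0, -85.7]
contact_force: [-0.3, 0.5, -0.5]
gripper_width: 0.0331
gripper_force: 0.0
```

```bash
python3 d.py 43.5 27.3 244 -139.3; python3 - <<'E'
from plant import capture
from h import *
for n in("side",):
    c=capture(n); cv2.imwrite("pics/s1.png",c["frame"][:,:,::-1]); P=cloud(c);Z=P[...,2]
    R=(P[...,0]>.3)&(P[...,0]<.75)&(P[...,1]>-.35)&(P[...,1]<.15)
    comps(P,R&(Z>.15)&(Z<.205)&(P[...,1]<-.15))
E
```

```text
t 4.68 plate xy [ -70.  -170.8] z 189.4 plate yaw -90.01 F [-0.3  0.5 -0.5] w 0.0331 rpy [ 1.7994e+02  1.0000e-02 -8.5710e+01]
turn az 0.5477 then shift [-0.2152  0.0762 -0.0546]
[167, 298, 10, 6, 39] mean [ 0.4953 -0.193   0.1879] zmax 0.202 rect [ 495.3 -193.1] [ 1.1 14.2] 3.8
[159, 307, 14, 5, 26] mean [ 0.4889 -0.2035  0.1768] zmax 0.182 rect [ 488.8 -203.6] [15.4  2.4] 14.8
[182, 321, 12, 8, 52] mean [ 0.5212 -0.2091  0.1622] zmax 0.173 rect [ 520.4 -209. ] [12.5  4.8] 25.6
```

View pics/s1.png

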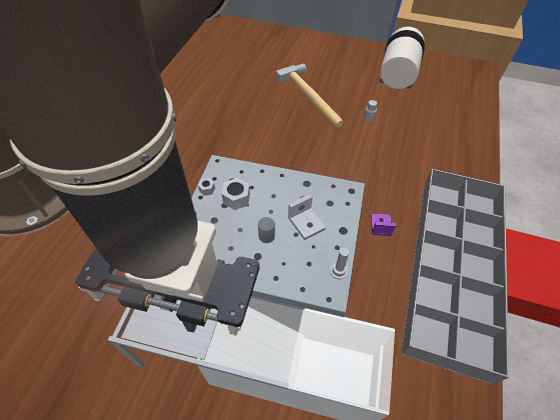

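The shutter shows drawn back, with the mouth open at px (260,335). I'll lift, go over to the bracket, and check the tab on the way.

Call:
apply_moves(
  targets=[
    [1,0,0,-0.028,0,0,0],
    [1,0,0,-0.028,0,0,0],
    [1,0,0,0,0,0,0.0783],
    [1,0,0,0,0,0,0.0783],
    [1,0,0,0,0,0,0.0783],
    [1,0,0,0,0,0,0.0783],
    [1,0,0,0,0,0,0.0783],
    [1,0,0,0,0,0,0.0783],
    [1,0,0,0,0,0,0.0783],
    [1,-0.0359,0.0127,0,0,0,0],
    [1,-0.0359,0.0127,0,0,0,0],
    [1,-0.0359,0.0127,0,0,0,0],
    [1,-0.0359,0.0127,0,0,0,0],
    [1,-0.0359,0.0127,0,0,0,0],
    [1,-0.0359,0.0127,0,0,0,0],
    [1,0,0,0,0,0,0],
    [1,0,0,0,0,0,0],
  ],
)

```text
time_s: 6.15
tcp_pos: [0.6132, 0.0162, 0.2447]
eef_rot: [180.0, -0.1, -134.9]
contact_force: [0.2, -0.1, 0.3]
gripper_width: 0.0879
gripper_force: 0.0
```

```bash
python3 d.py 43.5 27.3 193 -139.3; python3 - <<'E'
from plant import capture
from h import *
for n in("side","top"):
    c=capture(n); P=cloud(c);Z=P[...,2]
    R=(P[...,0]>.3)&(P[...,0]<.75)&(P[...,1]>-.35)&(P[...,1]<.15)
    print(n);comps(P,R&(Z>.165)&(Z<.205))
E
```

```text
t 6.15 plate xy [44.7 28.9] z 244.7 plate yaw -139.18 F [ 0.2 -0.1  0.3] w 0.0879 rpy [ 1.7995e+02 -9.0000e-02 -1.3488e+02]
turn az 0.0013 then shift [ 0.002  -0.0004  0.0517]
side
[198, 178, 17, 16, 203] mean [0.4499 0.0116 0.1737] zmax 0.177 rect [448.8  12.8] [26.1 24.4] 88.9
[222, 178, 28, 30, 660] mean [0.5052 0.0074 0.1822] zmax 0.187 rect [503.4  11.4] [42.  47.7] 11.5
[288, 197, 38, 41, 831] mean [ 6.231e-01 -2.000e-04  1.730e-01] zmax 0.197 rect [ 6.27e+02 -4.00e-01] [40.9 50.9] 50.1
[258, 217, 17, 25, 363] mean [ 0.5767 -0.0471  0.188 ] zmax 0.196 rect [574.7 -43.3] [24.7 25.7] 18.5
[333, 256, 14, 20, 184] mean [ 0.695  -0.0708  0.1809] zmax 0.202 rect [694.6 -68.6] [16.2 19.4] 82.4
[178, 287, 23, 38, 522] mean [ 0.5207 -0.1929  0.189 ] zmax 0.198 rect [ 518.2 -190.5] [12.4 39.8] 3.9
top
[279, 175, 18, 19, 55] mean [ 0.613  -0.0117  0.1718] zmax 0.194 rect [615.4 -13.3] [ 4.5 49.1] 47.8
[296, 196, 14, 15, 164] mean [ 0.5741 -0.0423  0.1936] zmax 0.198 rect [575.  -42.5] [24.7 24.3] 89.6
[261, 228, 25, 24, 422] mean [0.5032 0.0116 0.1863] zmax 0.189 rect [502.9  12. ] [42.  46.7] 73.5
[367, 231, 24, 8, 167] mean [ 0.5177 -0.1879  0.1945] zmax 0.2 rect [ 518.5 -189.8] [12.  38.5] 4.3
[265, 262, 14, 13, 138] mean [0.4486 0.0136 0.1764] zmax 0.179 rect [448.5  13.3] [23. 25.] 1.7
```

Call:
apply_moves(
  targets=[
    [0.5,0.001,0,0.026,0,0,0],
    [0.4,0.001,0,0.0255,0,0,0],
    [0,0,0,0,0,0,0],
    [0,0,0,0,0,0,0],
    [0,0,0,0,0,0,0],
    [0,0,0,0,0,0,0],
    [0,0,0,0,0,0,0],
    [0,0,0,0,0,0,0],
    [0,0,0,0,0,0,0],
    [0,0,0,0,0,0,0],
    [0,0,0,0,0,0,0],
    [0,0,0,0,0,0,0],
    [0,0,0,0,0,0,0],
    [0,0,0,0,0,0,0],
    [0,0,0,0,0,0,0],
    [0,0,0,0,0,0,0],
  ],
  newtons=10,
)

```text
time_s: 7.58
tcp_pos: [0.6118, 0.0131, 0.1941]
eef_rot: [-180.0, 0.0, -135.0]
contact_force: [0.5, -0.3, 0.8]
gripper_width: 0.0081
gripper_force: 10.0
```

```bash
python3 d.py 45 27.3 193 -180
```

```text
t 7.58 plate xy [43.2 26. ] z 194.1 plate yaw -139.33 F [ 0.5 -0.3  0.8] w 0.0081 rpy [-180.      0.   -135.03]
turn az 0.4519 then shift [-0.0018  0.0013  0.0011]
```

Call:
apply_moves(
  targets=[
    [0,0,0,0,0,0,0.0502],
    [0,0,0,0,0,0,0.0502],
    [0,0,0,0,0,0,0.0502],
    [0,0,0,0,0,0,0.0502],
    [0,0,0,0,0,0,0.0502],
    [0,0,0,0,0,0,0.0502],
    [0,0,0,0,0,0,0.0502],
    [0,0,0,0,0,0,0.0502],
    [0,0,0,0,0,0,0.0502],
    [0,-0.002,0,0,0,0,0],
    [0,0,-0.01,0,0,0,0],
    [0,0,-0.015,0,0,0,0],
    [0,0,-0.015,0,0,0,0],
    [0,0,-0.015,0,0,0,0],
    [0,0,-0.015,0,0,0,0],
    [0,0,-0.015,0,0,0,0],
    [0,0,-0.015,0,0,0,0],
    [0,0,-0.011,0,0,0,0],
    [0,0,0,0,0,0,0],
  ],
)

```text
time_s: 9.17
tcp_pos: [0.6221, -0.1002, 0.1941]
eef_rot: [-180.0, -0.0, -175.7]
contact_force: [-0.1, -1.3, 1.4]
gripper_width: 0.0078
gripper_force: 10.0
```

```bash
python3 d.py 45 -85 193 -180; python3 - <<'E'
from plant import capture
import cv2
cv2.imwrite("pics/s2.png",capture("side")["frame"][:,:,::-1])
E
```

```text
t 9.17 plate xy [ 44.9 -87.8] z 194.1 plate yaw -180.04 F [-0.1 -1.3  1.4] w 0.0078 rpy [-1.7997e+02 -1.0000e-02 -1.7574e+02]
turn az -0.0004 then shift [-0.0001  0.0028  0.0011]
```

View pics/s2.png

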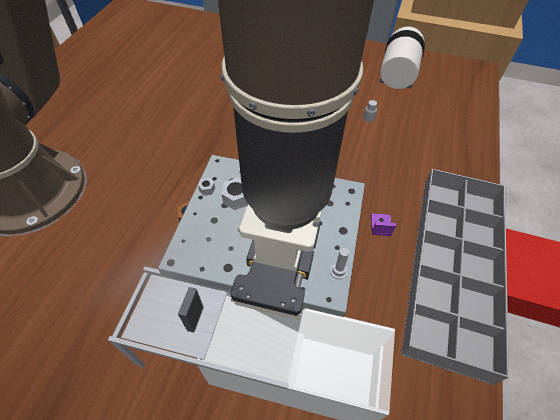

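Call:
apply_moves(
  targets=[
    [1,0,0,0,0,0,0],
    [1,0,0,0,0,0,0],
    [1,0,0,0,0,0,0],
    [1,0,0,0,0,0,0],
    [1,0,0,0,0,0,0],
    [1,0,0,0,0,0,0],
    [1,0,0,0,0,0,0],
    [1,0,0,0,0,0,0],
    [1,0,0,0,0,0,0],
    [1,0,0,0,0,0,0],
    [1,0,-0.012,0,0,0,0],
    [1,0,-0.012,0,0,0,0],
    [1,0,-0.012,0,0,0,0],
    [1,0,-0.008,0,0,0,0],
    [1,0,-0.008,0,0,0,0],
    [1,0,-0.008,0,0,0,0],
    [1,0,-0.008,0,0,0,0],
    [1,0,-0.008,0,0,0,0],
    [1,0,-0.008,0,0,0,0],
    [1,0,0,0,0,0,0],
  ],
)

```text
time_s: 10.88
tcp_pos: [0.6283, -0.1827, 0.1938]
eef_rot: [-180.0, -0.0, -175.8]
contact_force: [0.1, -0.1, 0.0]
gripper_width: 0.0877
gripper_force: 0.0
```

```bash
python3 d.py -65.4 32.7 250 -201; python3 - <<'E'
from plant import capture
import cv2
cv2.imwrite("pics/s3.png",capture("side")["frame"][:,:,::-1])
E
```

```text
t 10.88 plate xy [  44.9 -170.6] z 193.8 plate yaw -180.05 F [ 0.1 -0.1  0. ] w 0.0877 rpy [-1.7999e+02 -3.0000e-02 -1.7575e+02]
turn az 0.2328 then shift [ 0.1758  0.1502 -0.0562]
```

View pics/s3.png

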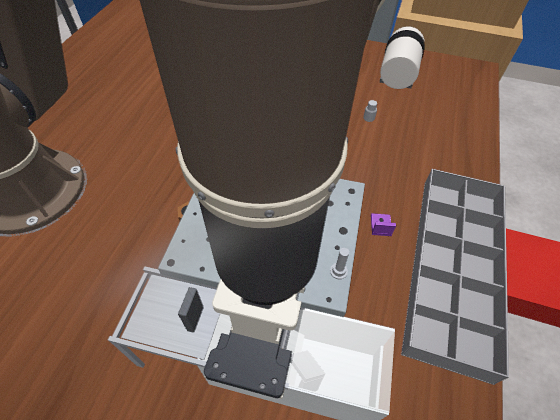

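The bracket lies in the catch tray at px (310,370). Next is the nut.

Call:
apply_moves(
  targets=[
    [1,0,0,-0.028,0,0,0],
    [1,0,0,-0.028,0,0,0],
    [1,0,0,0,0,0,0.0776],
    [1,0,0,0,0,0,0.0776],
    [1,0,0,0,0,0,0.0776],
    [1,0.0293,0.025,0,0,0,0],
    [1,0.0293,0.025,0,0,0,0],
    [1,0.0293,0.025,0,0,0,0],
    [1,0.0293,0.025,0,0,0,0],
    [1,0.0293,0.025,0,0,0,0],
    [1,0.0293,0.025,0,0,0,0],
    [1,0,0,0,0,0,0],
    [1,0,0,0,0,0,0],
  ],
)

```text
time_s: 12.02
tcp_pos: [0.5022, 0.0148, 0.2508]
eef_rot: [179.9, 0.1, 163.6]
contact_force: [0.0, 0.2, 0.0]
gripper_width: 0.0873
gripper_force: 0.0
```

```bash
python3 d.py -65.4 32.7 185 -201
```

```text
t 12.02 plate xy [-66.   35.9] z 250.8 plate yaw 159.3 F [0.  0.2 0. ] w 0.0873 rpy [1.7994e+02 7.0000e-02 1.6360e+02]
turn az 0.0033 then shift [-0.0017 -0.0027  0.0658]
```

Call:
apply_moves(
  targets=[
    [1,-0.001,-0.0015,0.022,0,0,0.003],
    [1,-0.001,-0.0015,0.022,0,0,0],
    [1,0,0,0.022,0,0,0],
    [0,0,0,0,0,0,0],
    [0,0,0,0,0,0,0],
    [0,0,0,0,0,0,0],
    [0,0,0,0,0,0,0],
    [0,0,0,0,0,0,0],
    [0,0,0,0,0,0,0],
    [0,0,0,0,0,0,0],
    [0,0,0,0,0,0,0],
    [0,0,0,0,0,0,0],
    [0,0,0,0,0,0,0],
    [0,0,0,0,0,0,0],
  ],
)

```text
time_s: 13.18
tcp_pos: [0.5045, 0.0097, 0.1848]
eef_rot: [180.0, 0.1, 163.1]
contact_force: [-0.8, 1.7, 6.4]
gripper_width: 0.0481
gripper_force: 10.0
```

```bash
python3 d.py -60 -90 185 -180
```

```text
t 13.18 plate xy [-64.1  30.6] z 184.8 plate yaw 158.81 F [-0.8  1.7  6.4] w 0.0481 rpy [1.7996e+02 7.0000e-02 1.6311e+02]
turn az -0.2355 then shift [-0.0041 -0.1206 -0.0002]
```

Call:
apply_moves(
  targets=[
    [0,0,0,0,0,0,0],
    [0,0,0,0,0,0,0],
  ],
)

```text
time_s: 13.35
tcp_pos: [0.5045, 0.0097, 0.1848]
eef_rot: [180.0, 0.1, 163.1]
contact_force: [-0.2, 0.7, 5.3]
gripper_width: 0.0484
gripper_force: 10.0
```

```bash
python3 d.py; python3 - <<'E'
from plant import capture
import cv2
a=capture("side")["frame"][130:330,120:400,::-1]
cv2.imwrite("pics/s4.png",cv2.resize(a,None,fx=2.8,fy=2.8))
E
```

```text
t 13.35 plate xy [-64.1  30.6] z 184.8 plate yaw 158.81 F [-0.2  0.7  5.3] w 0.0484 rpy [1.7996e+02 7.0000e-02 1.6311e+02]
```

View pics/s4.png

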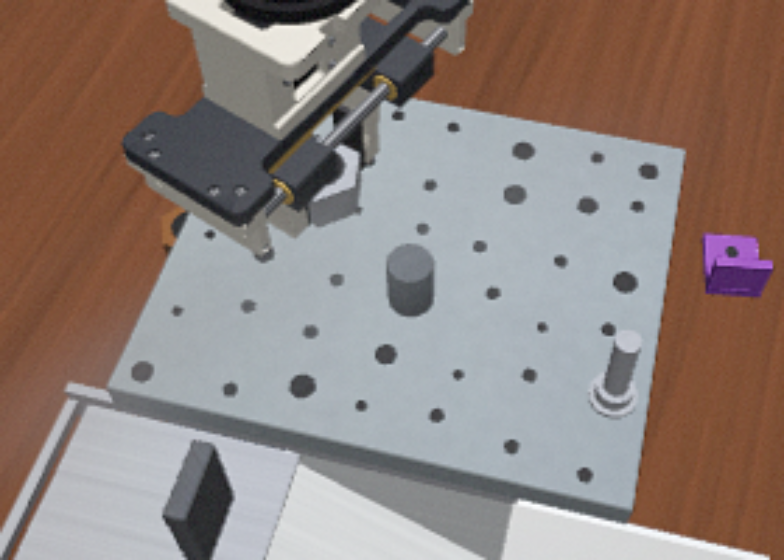

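The picture shows the nut skewed and tilted in the jaws at crop px (335,190). I'll release it, lift off and re-measure.

Call:
apply_moves(
  targets=[
    [1,0,0,0,0,0,0],
    [1,0,0,0,0,0,0],
    [1,0,0,0,0,0,0],
    [1,0,0,0,0,0,0],
    [1,0,0,0,0,0,0],
    [1,0,0,0,0,0,0],
    [1,0,0,-0.033,0,0,0],
    [1,0,0,-0.033,0,0,0],
    [1,0,0.04,0,0,0,0],
    [1,0,0.04,0,0,0,0],
    [1,0,0.04,0,0,0,0],
    [1,0,0.04,0,0,0,0],
  ],
)

```text
time_s: 14.4
tcp_pos: [0.5508, 0.1641, 0.2505]
eef_rot: [180.0, 0.0, 163.0]
contact_force: [1.3, -0.2, 1.1]
gripper_width: 0.0873
gripper_force: 0.0
```

```bash
python3 - <<'E'
from plant import capture
from h import *
for n in("side","top"):
    c=capture(n); P=cloud(c);Z=P[...,2]
    R=(P[...,0]>.3)&(P[...,0]<.72)&(P[...,1]>-.35)&(P[...,1]<.08)
    print(n);comps(P,R&(Z>.165)&(Z<.205))
    cv2.imwrite(f"pics/n_{n}.png",c["frame"][:,:,::-1])
a=cv2.imread("pics/n_top.png")[215:285,230:330]; b=cv2.imread("pics/n_side.png")[165:235,180:280]
cv2.imwrite("pics/n.png",cv2.resize(np.hstack([a,b]),None,fx=4,fy=4,interpolation=2))
E
```

```text
side
[198, 178, 17, 16, 204] mean [0.4499 0.0117 0.1737] zmax 0.176 rect [448.1  13.7] [23.7 27.7] 60.4
[221, 179, 28, 30, 667] mean [0.5046 0.0052 0.1822] zmax 0.187 rect [502.6   9.3] [41.9 48.4] 13.7
[258, 217, 17, 25, 363] mean [ 0.5766 -0.0471  0.1879] zmax 0.196 rect [575.2 -43.2] [25.  25.3] 43.5
[332, 256, 15, 20, 187] mean [ 0.6949 -0.0708  0.1808] zmax 0.202 rect [694.7 -68. ] [16.4 19.3] 79.7
[178, 287, 23, 38, 520] mean [ 0.5207 -0.1928  0.1891] zmax 0.198 rect [ 518.2 -190.3] [12.5 40.3] 4.1
top
[310, 141, 12, 10, 74] mean [ 0.6912 -0.0657  0.1783] zmax 0.201 rect [692.6 -67.2] [21.5 15.4] 70.7
[296, 196, 14, 15, 167] mean [ 0.5741 -0.0424  0.1934] zmax 0.198 rect [575.1 -42.6] [24.6 24.6] 0.4
[262, 228, 25, 24, 419] mean [0.5027 0.0094 0.1864] zmax 0.189 rect [502.6   9.5] [46.2 41.9] 45.8
[367, 231, 24, 8, 168] mean [ 0.5177 -0.1878  0.1944] zmax 0.201 rect [ 518.5 -189.8] [12.1 38.9] 4.1
[265, 261, 14, 14, 138] mean [0.4487 0.0137 0.1764] zmax 0.179 rect [449.1  13.5] [23.2 25.7] 64.9
```

View pics/n.png

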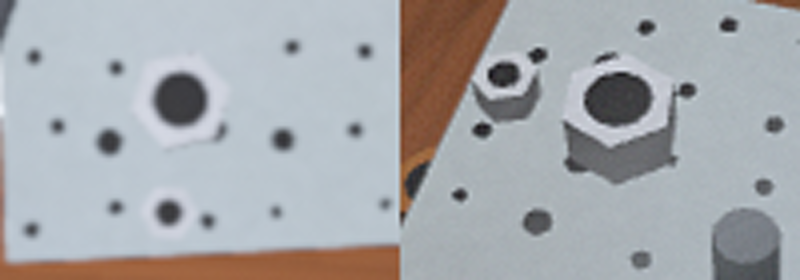

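```bash
python3 d.py -65.9 30.3 250 -201; python3 - <<'E'
from plant import capture
from h import *
for n in("side","top"):
    c=capture(n); P=cloud(c);Z=P[...,2]
    q=P[(abs(P[...,0]-.5026)<.03)&(abs(P[...,1]-.0094)<.03)&(Z>.182)][:,:2]*1000
    h=cv2.convexHull(q.astype(np.float32)); 
    t=np.arange(0,180,3); w=[np.ptp(q@[np.cos(np.radians(a)),np.sin(np.radians(a))]) for a in t]
    w=np.array(w)
    f=np.sum(w*np.exp(1j*np.radians(6*t))); print(n,"width max(corner) dir",np.degrees(np.angle(f))/6, "fold60",w.reshape(3,20).mean(0).round(1))
E
```

```text
t 14.5 plate xy [ -5.1 183.8] z 249.2 plate yaw 158.97 F [-0.4 -0.3 -0.6] w 0.0878 rpy [-180.     -0.    163.27]
turn az -0.0003 then shift [ 0.0018 -0.1651 -0.0008]
side width max(corner) dir -16.948632641601264 fold60 [45.8 45.1 44.4 43.6 43.1 43.3 44.1 44.7 45.3 45.9 46.3 46.7 46.9 47.1
 47.2 47.2 47.1 46.9 46.7 46.3]
top width max(corner) dir -17.17285397450576 fold60 [44.7 44.1 43.5 42.9 42.1 42.  42.8 43.7 44.4 45.1 45.6 46.  46.4 46.6
 46.6 46.5 46.4 46.2 45.8 45.3]
```

```bash
python3 d.py -65.9 74 250 -90
```

```text
t 14.6 plate xy [ -6.8 180.5] z 249.3 plate yaw 158.89 F [-0.3 -1.  -0.7] w 0.0875 rpy [-1.7994e+02 -5.0000e-02  1.6319e+02]
turn az -1.2346 then shift [ 0.1065  0.0591 -0.0007]
```

Call:
apply_moves(
  targets=[
    [0.27,0,0,0,0,0,-0.0772],
    [0.27,0,0,0,0,0,-0.0772],
    [0.27,0,0,0,0,0,-0.0772],
    [0.27,0,0,0,0,0,-0.0772],
    [0.27,0,0,0,0,0,-0.0772],
    [0.27,0,0,0,0,0,-0.0772],
    [0.27,0,0,0,0,0,-0.0772],
    [0.27,0,0,0,0,0,-0.0772],
    [0.27,0,0,0,0,0,-0.0772],
    [0.27,0,0,0,0,0,-0.0772],
    [0.27,0,0,0,0,0,-0.0772],
    [0.27,0,0,0,0,0,-0.0772],
    [0.27,0,0,0,0,0,-0.0772],
    [0.27,0,0,0,0,0,-0.0772],
    [0.27,0,0,0,0,0,-0.0772],
    [0.27,0,0,0,0,0,-0.0772],
    [0.27,0.0266,0.0148,0,0,0,0],
    [0.27,0.0266,0.0148,0,0,0,0],
    [0.27,0.0266,0.0148,0,0,0,0],
    [0.27,0.0266,0.0148,0,0,0,0],
  ],
)

```text
time_s: 16.27
tcp_pos: [0.4981, 0.0499, 0.2501]
eef_rot: [180.0, -0.0, -85.8]
contact_force: [0.4, -0.2, 0.5]
gripper_width: 0.0237
gripper_force: 0.0
```

Call:
apply_moves(
  targets=[
    [0.27,0,0,0,0,0,0],
    [0.27,0,0,0,0,0,0],
  ],
)

```text
time_s: 16.43
tcp_pos: [0.4985, 0.0499, 0.2507]
eef_rot: [-179.9, 0.0, -85.9]
contact_force: [-0.2, 0.3, -0.0]
gripper_width: 0.0237
gripper_force: 0.0
```

```bash
python3 d.py -65.9 74 187 -90
```

```text
t 16.43 plate xy [-67.1  71.2] z 250.7 plate yaw -90.21 F [-0.2  0.3 -0. ] w 0.0237 rpy [-1.7994e+02  3.0000e-02 -8.5910e+01]
turn az -0.0023 then shift [-0.0028 -0.0012  0.0637]
```

Call:
apply_moves(
  targets=[
    [0.27,-0.003,-0.001,0.02,0,0,0],
    [0.27,0,0,0.022,0,0,0],
    [0.27,0,0,0.0215,0,0,0],
    [0.27,0.008,0,0,0,0,0],
    [0.27,0.008,0,0,0,0,0],
    [0.27,0.01,0,0,0,0,0],
    [0.27,0.01,0,0,0,0,0],
    [0.27,0.01,0,0,0,0,0],
    [0.27,0.01,0,0,0,0,0],
    [0.27,0.01,0,0,0,0,0],
    [0.27,0.01,0,0,0,0,0],
    [0.27,0.01,0,0,0,0,0],
    [0.27,0.01,0,0,0,0,0],
    [0.27,0.01,0,0,0,0,0],
    [0.27,0.01,0,0,0,0,0],
    [0.27,0.007,0,0,0,0,0],
    [0.27,0.004,0,0,0,0,0],
    [0.27,0.002,0,0,0,0,0],
    [0.27,0,0,0,0,0,0],
    [0.27,0,0,0,0,0,0],
  ],
)

```text
time_s: 18.1
tcp_pos: [0.5095, -0.0737, 0.1863]
eef_rot: [180.0, -0.0, -85.8]
contact_force: [0.3, -0.6, 1.5]
gripper_width: 0.0238
gripper_force: 0.0
```

Call:
apply_moves(
  targets=[
    [0.27,-0.01,0,0,0,0,0],
    [0.27,0,0,-0.032,0,0,0],
    [0.27,0,0,-0.032,0,0,0],
    [0.27,0,0.03,0,0,0,0],
    [0.27,0,0.035,0,0,0,0],
  ],
)

```text
time_s: 18.52
tcp_pos: [0.4456, -0.0674, 0.2517]
eef_rot: [-179.9, -0.0, -85.7]
contact_force: [-1.0, 2.0, 0.6]
gripper_width: 0.0233
gripper_force: 0.0
```

```bash
cat > look.py <<'E'
from plant import capture
from h import *
a=np.radians(4.3);M=np.array([[np.cos(a),-np.sin(a)],[np.sin(a),np.cos(a)]])
for n in("side","top"):
    c=capture(n); P=cloud(c);Z=P[...,2]
    P[...,:2]=(P[...,:2]-[.5707,-.016])@M   # plate frame
    R=(abs(P[...,0])<.16)&(P[...,1]>-.24)&(P[...,1]<.12)
    print(n);comps(P,R&(Z>.165)&(Z<.205))
    cv2.imwrite(f"pics/l_{n}.png",c["frame"][:,:,::-1])
E
python3 look.py; python3 d.py -110 -85 250 -180
```

```text
side
[201, 190, 9, 4, 21] mean [-0.1184  0.0274  0.1686] zmax 0.173 rect [-118.3   27.6] [13.9  3.9] 7.5
[258, 217, 17, 25, 363] mean [ 0.0036 -0.0314  0.1879] zmax 0.196 rect [  2.6 -27.7] [24.8 25.1] 48.8
[194, 236, 33, 35, 851] mean [-0.065  -0.0876  0.1829] zmax 0.187 rect [-67.  -84.6] [42.4 47.5] 4.0
[333, 256, 14, 20, 188] mean [ 0.1197 -0.0641  0.1805] zmax 0.202 rect [119.6 -61.8] [15.6 19.4] 75.8
[178, 287, 23, 38, 518] mean [-0.0631 -0.1726  0.1891] zmax 0.198 rect [ -65.3 -170.1] [12.7 39.9] 1.0
top
[310, 141, 11, 10, 71] mean [ 0.1165 -0.0583  0.179 ] zmax 0.201 rect [118.3 -57.9] [21.  14.9] 67.0
[296, 196, 14, 15, 165] mean [ 0.0014 -0.0266  0.1934] zmax 0.198 rect [  2.5 -26.8] [24.7 24.5] 86.6
[377, 231, 14, 6, 47] mean [-0.0629 -0.1798  0.1982] zmax 0.2 rect [ -64.2 -176.4] [24.9  9.5] 85.9
t 18.62 plate xy [-134.   -42.3] z 250.9 plate yaw -90.03 F [1.2 0.  0.3] w 0.0237 rpy [-1.7999e+02  6.0000e-02 -8.5730e+01]
turn az 0.9996 then shift [-0.024  -0.0427  0.0009]
```

Call:
apply_moves(
  targets=[
    [0.27,0,0,0,0,0,0.0769],
    [0.27,0,0,0,0,0,0.0769],
    [0.27,0,0,0,0,0,0.0769],
    [0.27,0,0,0,0,0,0.0769],
    [0.27,0,0,0,0,0,0.0769],
    [0.27,0,0,0,0,0,0.0769],
    [0.27,0,0,0,0,0,0.0769],
    [0.27,0,0,0,0,0,0.0769],
    [0.27,0,0,0,0,0,0.0769],
    [0.27,0,0,0,0,0,0.0769],
    [0.27,0,0,0,0,0,0.0769],
    [0.27,0,0,0,0,0,0.0769],
    [0.27,0,0,0,0,0,0.0769],
    [0.27,-0.012,-0.021,0,0,0,0],
    [0.27,-0.01,-0.021,0,0,0,0],
    [0.27,0,0,0,0,0,0],
    [0.27,0,0,0,0,0,0],
  ],
)

```text
time_s: 20.03
tcp_pos: [0.4694, -0.1087, 0.2501]
eef_rot: [-180.0, -0.1, -175.8]
contact_force: [-0.3, 1.1, -1.0]
gripper_width: 0.0241
gripper_force: 0.0
```

```bash
python3 d.py -112 -84.6 187 -180
```

```text
t 20.03 plate xy [-108.   -84.8] z 250.1 plate yaw -180.08 F [-0.3  1.1 -1. ] w 0.0241 rpy [-1.8000e+02 -6.0000e-02 -1.7578e+02]
turn az -0.0009 then shift [0.004  0.0002 0.0631]
```

Back off 4 mm, descend, then push 124 mm towards plate +x, which is tool -x.

Call:
apply_moves(
  targets=[
    [0.27,0.004,0,0.02,0,0,0],
    [0.27,0,0,0.022,0,0,0],
    [0.27,0,0,0.021,0,0,0],
    [0.27,-0.008,0,0,0,0,0],
    [0.27,-0.008,0,0,0,0,0],
    [0.27,-0.01,0,0,0,0,0],
    [0.27,-0.01,0,0,0,0,0],
    [0.27,-0.01,0,0,0,0,0],
    [0.27,-0.01,0,0,0,0,0],
    [0.27,-0.01,0,0,0,0,0],
    [0.27,-0.01,0,0,0,0,0],
    [0.27,-0.01,0,0,0,0,0],
    [0.27,-0.01,0,0,0,0,0],
    [0.27,-0.01,0,0,0,0,0],
    [0.27,-0.01,0,0,0,0,0],
    [0.27,-0.005,0,0,0,0,0],
    [0.27,-0.003,0,0,0,0,0],
    [0.27,0,0,0,0,0,0],
    [0.27,0,0,0,0,0,0],
  ],
)

```text
time_s: 21.62
tcp_pos: [0.589, -0.0996, 0.1874]
eef_rot: [180.0, 0.0, -175.7]
contact_force: [0.3, -0.0, 0.9]
gripper_width: 0.0238
gripper_force: 0.0
```

Call:
apply_moves(
  targets=[
    [0.27,0.01,0,0,0,0,0],
    [0.27,0,0,-0.032,0,0,0],
    [0.27,0,0,-0.032,0,0,0],
    [0.27,0,0.04,0,0,0,0],
    [0.27,0,0.04,0,0,0,0],
  ],
)

```text
time_s: 22.03
tcp_pos: [0.5731, -0.0212, 0.2541]
eef_rot: [180.0, 0.3, -175.9]
contact_force: [1.7, 1.2, -1.3]
gripper_width: 0.0235
gripper_force: 0.0
```

```bash
python3 look.py; python3 d.py 42 -42 250 -90
```

```text
side
[198, 178, 16, 16, 187] mean [-0.1192  0.0366  0.1739] zmax 0.176 rect [-119.7   38.7] [23.  26.9] 53.9
[258, 221, 17, 21, 298] mean [ 0.0038 -0.034   0.1863] zmax 0.196 rect [  2.8 -31.8] [25.2 17.5] 8.3
[267, 252, 32, 36, 871] mean [ 0.0422 -0.0884  0.1832] zmax 0.187 rect [ 41.6 -85. ] [42.  47.6] 5.8
[333, 256, 14, 20, 188] mean [ 0.1198 -0.0641  0.181 ] zmax 0.203 rect [119.8 -61.3] [16.1 19.4] 79.0
[178, 287, 23, 38, 517] mean [-0.0631 -0.1726  0.1893] zmax 0.198 rect [ -65.3 -170. ] [12.4 39.9] 0.2
top
[367, 231, 24, 8, 167] mean [-0.0657 -0.1672  0.1946] zmax 0.2 rect [ -65.1 -169.5] [39.1 12.1] 89.6
[265, 262, 14, 13, 136] mean [-0.1196  0.0387  0.1766] zmax 0.179 rect [-119.6   38.4] [25. 23.] 87.4
t 22.13 plate xy [ 1.4 -1.1] z 252.5 plate yaw -179.85 F [ 1.1  0.  -0. ] w 0.0237 rpy [ 1.7992e+02  1.3000e-01 -1.7555e+02]
turn az -0.9983 then shift [ 0.0409 -0.0406  0.0025]
```

Call:
apply_moves(
  targets=[
    [0,0,0,0,0,0,-0.0768],
    [0,0,0,0,0,0,-0.0768],
    [0,0,0,0,0,0,-0.0768],
    [0,0,0,0,0,0,-0.0768],
    [0,0,0,0,0,0,-0.0768],
    [0,0,0,0,0,0,-0.0768],
    [0,0,0,0,0,0,-0.0768],
    [0,0,0,0,0,0,-0.0768],
    [0,0,0,0,0,0,-0.0768],
    [0,0,0,0,0,0,-0.0768],
    [0,0,0,0,0,0,-0.0768],
    [0,0,0,0,0,0,-0.0768],
    [0,0,0,0,0,0,-0.0768],
    [0,0.021,-0.021,0,0,0,0],
    [0,0.021,-0.021,0,0,0,0],
    [0,0,0,0,0,0,0],
    [0,0,0,0,0,0,0],
  ],
)

```text
time_s: 23.55
tcp_pos: [0.6177, -0.0606, 0.2509]
eef_rot: [179.9, 0.0, -86.0]
contact_force: [-0.0, 1.0, 0.7]
gripper_width: 0.0007
gripper_force: 0.0
```

```bash
python3 d.py 43 -43 187 -90
```

```text
t 23.55 plate xy [ 43.5 -48. ] z 250.9 plate yaw -90.27 F [-0.   1.   0.7] w 0.0007 rpy [179.94   0.   -85.97]
turn az -0.003 then shift [-0.005   0.0005  0.0639]
```

Call:
apply_moves(
  targets=[
    [0,-0.005,0,0.01,0,0,0],
    [0,0,0,0.027,0,0,0],
    [0,0,0,0.027,0,0,0],
    [0,0.005,0,0,0,0,0],
    [0,0.008,0,0,0,0,0],
    [0,0.008,0,0,0,0,0],
    [0,0.008,0,0,0,0,0],
    [0,0.008,0,0,0,0,0],
    [0,0.008,0,0,0,0,0],
    [0,0.008,0,0,0,0,0],
    [0,0.008,0,0,0,0,0],
    [0,0.008,0,0,0,0,0],
    [0,0.008,0,0,0,0,0],
    [0,0,0,0,0,0,0],
    [0,0,0,0,0,0,0],
    [0,0,0,-0.032,0,0,0],
    [0,0,0,-0.032,0,0,0],
    [0,-0.03,0,0,0,0,0],
    [0,-0.03,0,0,0,0,0],
  ],
)

```text
time_s: 25.13
tcp_pos: [0.6197, -0.0715, 0.2539]
eef_rot: [-179.8, 0.0, -86.0]
contact_force: [0.2, 0.6, -0.9]
gripper_width: 0.0008
gripper_force: 0.0
```

```bash
python3 look.py; python3 d.py -110 -170 250 -90; python3 - <<'E'
import cv2,numpy as np
a=cv2.imread("pics/l_top.png")[90:290,300:420];b=cv2.imread("pics/l_side.png")[220:420,150:400]
cv2.imwrite("pics/m.png",cv2.resize(np.hstack([a,b]),None,fx=2.1,fy=2.1))
E
```

```text
side
[198, 179, 5, 11, 21] mean [-0.1302  0.0378  0.1741] zmax 0.176 rect [-130.    39.2] [15.8  3.7] 87.1
[258, 222, 17, 20, 286] mean [ 0.0039 -0.0345  0.1856] zmax 0.196 rect [  2.3 -32.6] [15.2 25.7] 89.6
[333, 256, 15, 20, 188] mean [ 0.1199 -0.064   0.1811] zmax 0.203 rect [119.7 -61.6] [15.8 19.3] 78.1
[178, 287, 23, 38, 519] mean [-0.0631 -0.1727  0.189 ] zmax 0.199 rect [ -65.2 -170.1] [39.9 12.7] 89.2
top
[296, 196, 9, 15, 106] mean [ 0.002  -0.0225  0.1932] zmax 0.198 rect [  3.9 -22.2] [15.2 26.9] 86.1
[367, 231, 24, 8, 167] mean [-0.0657 -0.1672  0.1947] zmax 0.2 rect [ -65.1 -169. ] [38.8 12. ] 89.8
[265, 262, 14, 13, 137] mean [-0.1195  0.0388  0.1763] zmax 0.179 rect [-119.6   38.4] [25.1 23. ] 87.4
t 25.23 plate xy [ 44.  -55.6] z 252.2 plate yaw -90.01 F [-0.2  0.3  0.5] w 0.0005 rpy [-1.7992e+02  5.0000e-02 -8.5710e+01]
turn az -0.0002 then shift [0.1144 0.154  0.0022]
```

View pics/m.png

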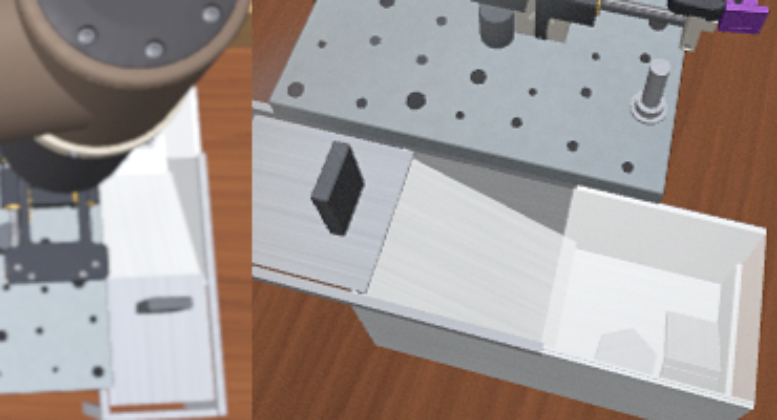

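Both parts lie in the catch tray, at side-crop px (625,345) and (695,340). Now I'll close the shutter.

Call:
apply_moves(
  targets=[
    [0,0.0229,0.0308,0,0,0,0],
    [0,0.0229,0.0308,0,0,0,0],
    [0,0.0229,0.0308,0,0,0,0],
    [0,0.0229,0.0308,0,0,0,0],
    [0,0.0229,0.0308,0,0,0,0],
    [0,0,0,0,0,0,0],
    [0,0,0,0.03,0,0,0],
    [0,0,0,0.032,0,0,0],
    [0,0,0,0,0,0,0],
    [0,0,-0.01,0,0,0,0],
    [0,0,-0.01,0,0,0,0],
    [0,0,-0.01,0,0,0,0],
    [0,0,-0.01,0,0,0,0],
    [0,0,-0.01,0,0,0,0],
    [0,0,-0.01,0,0,0,0],
    [0,0,-0.01,0,0,0,0],
    [0,0,-0.01,0,0,0,0],
    [0,0,-0.01,0,0,0,0],
    [0,0,-0.01,0,0,0,0],
    [0,0,-0.01,0,0,0,0],
  ],
)

```text
time_s: 26.9
tcp_pos: [0.5841, -0.1887, 0.1895]
eef_rot: [180.0, 0.0, -85.9]
contact_force: [-3.0, 1.5, 1.6]
gripper_width: 0.0008
gripper_force: 1.4
```

```bash
python3 d.py 15 -170 188 -90
```

```text
t 26.9 plate xy [   0.4 -173.2] z 189.5 plate yaw -90.16 F [-3.   1.5  1.6] w 0.0008 rpy [ 1.800e+02  1.000e-02 -8.586e+01]
turn az -0.0018 then shift [-0.0032 -0.0146  0.0015]
```

Call:
apply_moves(
  targets=[
    [0,0,-0.006,0,0,0,0],
    [0,0,-0.005,0,0,0,0],
    [0,0,-0.003,0,0,0,0],
    [0,0,-0.002,0,0,0,0],
    [0,0,0,0,0,0,0],
  ],
)

```text
time_s: 27.32
tcp_pos: [0.5994, -0.1876, 0.1894]
eef_rot: [-180.0, 0.0, -85.9]
contact_force: [-0.8, 0.1, -0.2]
gripper_width: 0.0005
gripper_force: 0.0
```

```bash
python3 d.py; python3 look.py | grep -E "side|top| -1[67]"
```

```text
t 27.32 plate xy [  15.8 -173.3] z 189.4 plate yaw -90.16 F [-0.8  0.1 -0.2] w 0.0005 rpy [-179.98    0.    -85.86]
side
top
```

Call:
apply_moves(
  targets=[
    [0,0,-0.002,0,0,0,0],
    [0,0,-0.002,0,0,0,0],
    [0,0,0,0,0,0,0],
  ],
)

```text
time_s: 27.67
tcp_pos: [0.6031, -0.1874, 0.1895]
eef_rot: [180.0, 0.0, -85.9]
contact_force: [-1.4, -0.2, 0.6]
gripper_width: 0.0004
gripper_force: 0.6
```

```bash
python3 d.py; python3 look.py
```

```text
t 27.67 plate xy [  19.5 -173.4] z 189.5 plate yaw -90.16 F [-1.4 -0.2  0.6] w 0.0004 rpy [179.99   0.   -85.86]
side
[333, 256, 14, 20, 187] mean [ 0.1198 -0.064   0.1811] zmax 0.202 rect [119.7 -61.2] [16.8 19.3] 75.5
top
```

Call:
apply_moves(
  targets=[
    [0,0,-0.002,0,0,0,0],
    [0,0,-0.002,0,0,0,0],
    [0,0,0,0,0,0,0],
  ],
)

```text
time_s: 28.02
tcp_pos: [0.6074, -0.1871, 0.1895]
eef_rot: [-180.0, -0.0, -85.9]
contact_force: [-0.9, 0.4, -0.4]
gripper_width: 0.0002
gripper_force: 0.5
```

Call:
apply_moves(
  targets=[
    [0,0,-0.002,0,0,0,0],
    [0,0,-0.002,0,0,0,0],
    [0,0,0,0,0,0,0],
  ],
)

```text
time_s: 28.27
tcp_pos: [0.6113, -0.1868, 0.1895]
eef_rot: [180.0, -0.0, -85.9]
contact_force: [-2.1, 0.9, 0.9]
gripper_width: 0.0009
gripper_force: 0.7
```

Call:
apply_moves(
  targets=[
    [0,0,0.03,0,0,0,0],
    [0,0,0.03,0,0,0,0],
    [0,0,0.03,0,0,0,0],
    [0,0,0,0,0,0,0],
    [0,0,0,0,0,0,0],
  ],
)

```text
time_s: 28.68
tcp_pos: [0.5208, -0.1935, 0.1905]
eef_rot: [-179.9, -0.0, -85.9]
contact_force: [1.2, 0.6, -0.8]
gripper_width: 0.0007
gripper_force: 0.0
```

```bash
python3 d.py; python3 look.py
```

```text
t 28.68 plate xy [ -63.1 -173.3] z 190.5 plate yaw -90.18 F [ 1.2  0.6 -0.8] w 0.0007 rpy [-1.7988e+02 -2.0000e-02 -8.5880e+01]
side
[198, 178, 17, 16, 204] mean [-0.1185  0.0367  0.1737] zmax 0.177 rect [-119.8   38. ] [25.9 24.8] 87.4
[258, 217, 17, 25, 364] mean [ 0.0036 -0.0314  0.1878] zmax 0.196 rect [  2.2 -27.7] [24.1 25.4] 36.1
[333, 256, 15, 20, 188] mean [ 0.1198 -0.0641  0.1807] zmax 0.202 rect [119.6 -61.3] [15.7 19.3] 74.6
[265, 307, 17, 39, 408] mean [ 0.0502 -0.1734  0.1925] zmax 0.199 rect [  49.4 -169.9] [12.1 40. ] 0.1
top
[310, 141, 12, 10, 73] mean [ 0.1166 -0.0586  0.1791] zmax 0.201 rect [117.9 -59.4] [22.7 14.4] 64.8
```

Call:
apply_moves(
  targets=[
    [0,0,0,-0.035,0,0,0],
    [0,0,0,-0.035,0,0,0],
    [0,0,0.04,0,0,0,0],
    [0,0,0.04,0,0,0,0],
    [0,0,0,0,0,0,0],
    [0,0,0,0,0,0,0],
  ],
)

```text
time_s: 29.28
tcp_pos: [0.4412, -0.1992, 0.2604]
eef_rot: [-179.9, -0.0, -85.9]
contact_force: [-0.3, 0.0, 1.5]
gripper_width: 0.0001
gripper_force: 0.0
```

```bash
python3 look.py; python3 -c "
import cv2
a=cv2.imread('pics/l_side.png')[220:420,150:430];cv2.imwrite('pics/f.png',cv2.resize(a,None,fx=2.5,fy=2.5))"
```

```text
side
[198, 178, 17, 16, 204] mean [-0.1185  0.0366  0.1736] zmax 0.176 rect [-119.7   38.6] [27.5 24.7] 88.1
[258, 217, 17, 25, 361] mean [ 0.0036 -0.0314  0.1879] zmax 0.196 rect [  2.4 -27.5] [24.5 25.5] 27.0
[333, 256, 15, 20, 191] mean [ 0.1199 -0.064   0.181 ] zmax 0.203 rect [119.5 -61.3] [16.7 19.5] 72.9
[265, 307, 17, 39, 405] mean [ 0.0502 -0.1735  0.1925] zmax 0.198 rect [  49.4 -170. ] [39.8 12.1] 90.0
top
[311, 141, 10, 11, 73] mean [ 0.1161 -0.0585  0.1794] zmax 0.201 rect [117.3 -59.1] [19.3 14.9] 70.7
[363, 171, 24, 10, 203] mean [ 0.048  -0.1683  0.192 ] zmax 0.2 rect [  49.4 -170. ] [12.7 40.9] 1.2
[296, 196, 14, 15, 167] mean [ 0.0014 -0.0266  0.1934] zmax 0.198 rect [  2.5 -26.8] [24.7 24.5] 85.1
```

View pics/f.png

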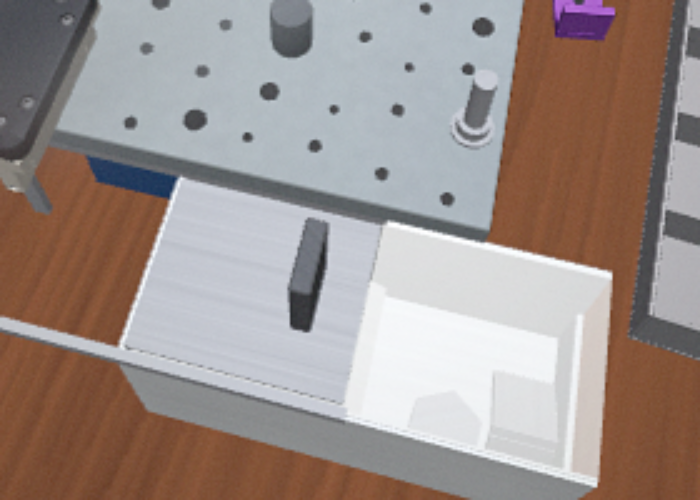

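The shutter covers the mouth fully. The nut, at crop px (445,420), and the bracket, at (525,415), rest in the tray.

```bash
python3 -c "
from plant import close_job
print(close_job())"
```

```text
the job is handed in; nothing more can be done
None
```

The job is handed in, with no verdict returned: the last images showed the big nut and the bracket in the catch tray, the shutter closed (estimated within 1 mm), and the bolt, spacer and small nut in place (gear not re-measured), at about 29 s; one grip on the nut seemed to tilt it, so I released it and pushed it instead.

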